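# Unstack a wall-shelf kit into its glue-up cradles

## Robot

A 6-joint arm with a two-finger parallel gripper is mounted at the origin on the work surface. World frame = base frame: x ahead of the robot, y to its left, z up, the work surface at z = 0. Lengths are in m, angles in rad, forces in N, time in s.
With the tool pointing down it reaches from about 0.35 to 0.975 m from the base axis. Payload 4.9 kg.
Tool frame: the origin (TCP) lies midway between the tips of the shut fingers; the grasp point (between the pads) lies 19 mm behind it (manip.hold_point_z is the distance from the TCP to the grasp point, in m); z points along the fingers, y is the line along which they close (so a half turn about z gives the same grasp; the last joint's range is limited). The gripper opens to 85 mm and grips with 20 to 120 N. Pads are 22 mm wide; open, the fingers measure 114 mm over their backs; the gripper's body (76 mm by 85 mm) begins 54 mm behind the grasp point. The pads swing forward as they close: fully open they stand 13 mm farther back than shut.
Start: joints at [-1.283, 0.053, 1.613, -0, 1.476, -0.119], TCP at [0.247, -0.574, 0.231] pointing down, gripper open.
Joint ranges: [-3.01, 3.01], [-1.01, 2.22], [0.06, 2.58], [-1.02, 4.17], [0.09, 2.62], [-3.14, 3.14]. Speed limits (rad/s): [2.57, 2.57, 3.14, 3.14, 3.14, 3.14].

## Interface

Orientations are given as a unit quaternion [w, x, y, z].
In Python, from plant import manip gives the robot as it stands. The module is installed in compiled form; this text tells all that it offers.
- The arm moves only by the shell command python3 -m jog 'ROWS' [OPENING]. ROWS is JSON, one flat list of numbers, 6 for each row, row after row: the shift along the tool's x, y, z in units of 0.1 m (1.0 is 0.1 m), then the turn, a rotation vector about the tool's x, y, z in units of 180 degrees (1.0 is 180 degrees). A call has 1 to 8 rows; each row is the pose to reach, as a shift and turn from the pose commanded when the call began, along the tool's axes at that moment, turning the shorter way round; what a row does not reach only later rows make up. A row lasts 1/8 s, in which the tool goes at most 62.5 mm and 10.7 degrees, less where a joint would pass 70% of its speed; a pose out of reach is approached as far as the arm can. A call with a number of a shift or a turn outside -1 to 1 is refused whole. A call with a gripper value outside its range is refused whole. OPENING is the finger opening in mm, from 0 to 85.4, set as the call begins (- or left out, the last holds). The fingers move at their own pace and stop on an object; the grip force is fixed at half the most. Time passes only in rows, so rows that repeat a pose let the fingers close. It gives the time, the measured TCP pose, the force, the opening and the grip force at its end, in the units of the state.
- manip.state(): the state, without advancing time (a new reading comes with each control period).
- manip.grab_frame(name): name is "scene" or "top"; returns a dict with "img" (480x640x3 uint8, blue, green, red), "z_map" (480x640 float32, m along the optical axis (not along the pixel's ray), 0 where there is no reading), "fx", "fy", "cx", "cy" (pixels), "xyz" and "attitude" of the camera in the world. Camera axes: x right, y up, looking along -z (the intrinsics and any distortion apply to the point x, -y, -z); pixel columns grow to the right and rows downward; lengths in m; the calibration is good to about 2 mm. A picture is of the moment at which its call begins.
- manip.job_done(): hands the job in; it is judged then, once.
The state is a dict: "time": time; "joint_pos": joint angles; "joint_vel": joint speeds; "joint_efforts": joint torques, N m; "tool_pos": TCP position; "tool_rot": TCP orientation; "contact_force": force on the tool from outside, world axes, zero at the start; "ft_torque": the same for the moment, N m; "gripper_width": opening from 0.0 (shut) to 1.0 (fully open); "grasp_force": force on a finger pad.
Only numpy, scipy, OpenCV 4.12 (cv2) and the standard library are available. Lean on these libraries where they do the work, as an engineer would, in place of code of your own. Each camera call takes 0.05 s, during which the arm holds its last target. There are 200 camera calls.

## Task

The pile on the bench is a sawn kit for a small wall shelf: take it apart from the top down and lay each part flat on the floor of its own white melamine cradle, between the stops: first the narrow back rail, then the two mirror-image brackets (in either order), each in the L-shaped cradle of its own hand, and last the shelf board. Keep the parts roughly level all the while, do not knock or shift the glue bottle or the jar, and leave everything released and at rest.

Things in the scene. Friction and masses are not known exactly. Their poses are not given: they have to be found in the camera images.
- rail_center (a point): Narrow back rail of dark wood, 160 x 28 x 20 mm, with three brass dots on top; the top of the pile, lying along it across both brackets. Point: its centre, half-way up. x along its length, z up.
- bracket_left_leg (a point): LEFT bracket of pale wood, an L from above, 18 mm thick, plugged face up. Long leg 105 x 32 mm; at one end a 32 mm wide short leg reaches 32 mm beyond its side. Point: middle of the long leg, half-way up. x along the long leg to the short leg's end; short leg towards its left (+y); z up. Grip across the long leg, at the point or up to 15 mm towards -x. Second layer of the pile, across the board.
- bracket_right_leg (a point): RIGHT bracket of pale wood, an L from above, 18 mm thick, plugged face up. Long leg 105 x 32 mm; at one end a 32 mm wide short leg reaches 32 mm beyond its side. Point: middle of the long leg, half-way up. x along the long leg to the short leg's end; short leg towards its right (-y); z up. Grip across the long leg, at the point or up to 15 mm towards -x. Second layer of the pile, across the board.
- board_center (a point): Shelf board of dark wood, 200 x 56 x 18 mm, twice as wide as the rail, the bottom of the pile, flat on the table. Point: its centre, half-way up. x along its length, z up.
- cradle_rail_seat (a point): Fixed straight white melamine cradle for the back rail, the smaller of the two: floor 8 mm thick; 174 mm between its dark end stops, 42 mm between the side stops near the ends; stops 8 mm above the floor, none beside the middle. Point: centre of its floor. x along its length, z up. The part lies centred along it, either way round.
- cradle_left_seat (a point): Fixed L-shaped white melamine cradle for the LEFT bracket: floor 8 mm thick; dark stops, 8 mm above the floor, round the ends of the L, none beside the long leg's middle; 7 mm play each way. Point: on the floor, where the middle of the long leg belongs (bracket's point 9 mm above). x along the long leg to the short leg's end; short leg towards its left (+y); z up.
- cradle_right_seat (a point): Fixed L-shaped white melamine cradle for the RIGHT bracket: floor 8 mm thick; dark stops, 8 mm above the floor, round the ends of the L, none beside the long leg's middle; 7 mm play each way. Point: on the floor, where the middle of the long leg belongs (bracket's point 9 mm above). x along the long leg to the short leg's end; short leg towards its right (-y); z up.
- cradle_board_seat (a point): Fixed straight white melamine cradle for the shelf board, the larger of the two: floor 8 mm thick; 214 mm between its dark end stops, 70 mm between the side stops near the ends; stops 8 mm above the floor, none beside the middle. Point: centre of its floor. x along its length, z up. The part lies centred along it, either way round.
- glue_bottle: Standing white bottle, loose, 50 mm across and 120 mm tall, with an orange cap. Origin: centre of its underside. A bystander at the far middle of the work area.
- dowel_jar: Standing wood-coloured jar with a steel lid, loose, 56 mm across and 75 mm tall. Origin: centre of its underside. A bystander at the far middle of the work area.
Not all that is in view belongs to the job. Leave any green or purple look-alike of the part that bears cradle_left_seat alone.

How it is judged:
On the way, in this order (a step that is already met when the one before it is completed fails the run):
1. the back rail lies released in its cradle (horizontal distance between rail_center and cradle_rail_seat below 0.013 m and z of rail_center in the frame of cradle_rail_seat below 0.014 m and angle between rail_center's own z axis and vertical below 0.09 rad and angle between the x axis of rail_center and the x axis of cradle_rail_seat, either way round below 0.2 rad and contact force between the fingers and rail below 0.1 N), for 0.2 s.
2. both brackets lie released in the cradles of their own hand (horizontal distance between bracket_left_leg and cradle_left_seat below 0.013 m and z of bracket_left_leg in the frame of cradle_left_seat below 0.013 m and angle between each of bracket_left_leg, bracket_right_leg's own z axis and vertical below 0.09 rad and angle between the x axis of bracket_left_leg and the x axis of cradle_left_seat, either way round below 0.25 rad and contact force between the fingers and bracket_left below 0.1 N and horizontal distance between bracket_right_leg and cradle_right_seat below 0.013 m and z of bracket_right_leg in the frame of cradle_right_seat below 0.013 m and angle between the x axis of bracket_right_leg and the x axis of cradle_right_seat, either way round below 0.25 rad and contact force between the fingers and bracket_right below 0.1 N), for 0.2 s.
3. the shelf board lies released in its cradle (horizontal distance between board_center and cradle_board_seat below 0.013 m and z of board_center in the frame of cradle_board_seat below 0.013 m and angle between board_center's own z axis and vertical below 0.09 rad and angle between the x axis of board_center and the x axis of cradle_board_seat, either way round below 0.15 rad and contact force between the fingers and board below 0.1 N), for 0.2 s.
At the end, for the whole second after the job is handed in: Each of the four parts lies flat (tilt under 0.09 rad) on the floor of its own cradle (within 4 mm in height), within 13 mm of its place sideways and parallel to the cradle (rail 0.2, brackets 0.25, board 0.15 rad), all at rest (under 0.02 m/s) (horizontal distance between rail_center and cradle_rail_seat below 0.013 m and z of rail_center in the frame of cradle_rail_seat below 0.014 m and angle between each of rail_center, bracket_left_leg, bracket_right_leg, board_center's own z axis and vertical below 0.09 rad and angle between the x axis of rail_center and the x axis of cradle_rail_seat, either way round below 0.2 rad and horizontal distance between bracket_left_leg and cradle_left_seat below 0.013 m and z of bracket_left_leg in the frame of cradle_left_seat below 0.013 m and angle between the x axis of bracket_left_leg and the x axis of cradle_left_seat, either way round below 0.25 rad and horizontal distance between bracket_right_leg and cradle_right_seat below 0.013 m and z of bracket_right_leg in the frame of cradle_right_seat below 0.013 m and angle between the x axis of bracket_right_leg and the x axis of cradle_right_seat, either way round below 0.25 rad and horizontal distance between board_center and cradle_board_seat below 0.013 m and z of board_center in the frame of cradle_board_seat below 0.013 m and angle between the x axis of board_center and the x axis of cradle_board_seat, either way round below 0.15 rad and linear speed of each of rail, bracket_left, bracket_right, board below 0.02 m/s); the robot touches nothing.
It fails at once if the glue bottle is knocked over or shifted by more than 30 mm (distance of glue_bottle from where it was at the start of the episode above 0.03 m or angle between glue_bottle's own z axis and vertical above 0.4 rad).
It fails at once if the jar is knocked over or shifted by more than 30 mm (distance of dowel_jar from where it was at the start of the episode above 0.03 m or angle between dowel_jar's own z axis and vertical above 0.4 rad).
It fails at once if a part of the kit is tipped by more than 40 degrees (angle between any of rail_center, bracket_left_leg, bracket_right_leg, board_center's own z axis and vertical above 0.7 rad).
It also fails if it takes over 120 s, if anything falls off the work surface, if the arm or the gripper's body presses on something with over 40 N, if the wrist force passes 120 N, or if a joint passes its speed limit or range.

## Working session

There is one attempt and no reset: what is moved stays moved. The work goes in short steps, Python scripts to look and compute and a shell command to move; the robot and the scene stay as the last step left them, time stands still between calls to the robot, and variables do not carry over. Pictures are saved under pics/ and viewed, at most 14 in all, crops included, and the job is handed in when it is done.

```bash
mkdir -p pics
python3 - <<'E'
from plant import manip
import cv2,numpy as np
s=manip.state();print({k:np.round(s[k],3) for k in('time','tool_pos','tool_rot','gripper_width')})
for n in('scene','top'):
    f=manip.grab_frame(n);cv2.imwrite(f'pics/{n}0.png',f['img']);print(n,f['fx'],f['fy'],f['cx'],f['cy'],f['xyz'],f['attitude'],[k for k in f])
E
```

```text
{'time': np.float64(0.0), 'tool_pos': array([ 0.247, -0.573,  0.23 ]), 'tool_rot': array([-0.001,  0.979,  0.202, -0.   ]), 'gripper_width': np.float64(0.998)}
scene 460.49345388285076 460.49345388285076 313.29903653052736 241.06475350094544 [ 1.21766492 -0.17709847  0.86930971] [0.71001987 0.28940348 0.24018756 0.59533802] ['img', 'z_map', 'fx', 'fy', 'cx', 'cy', 'xyz', 'attitude']
top 574.7232365994824 574.7232365994824 311.52662579351954 238.8150931845405 [ 0.21624262 -0.04925748  1.51078615] [-0.70136832 -0.05168187  0.05905455  0.70846596] ['img', 'z_map', 'fx', 'fy', 'cx', 'cy', 'xyz', 'attitude']
```

View pics/top0.png

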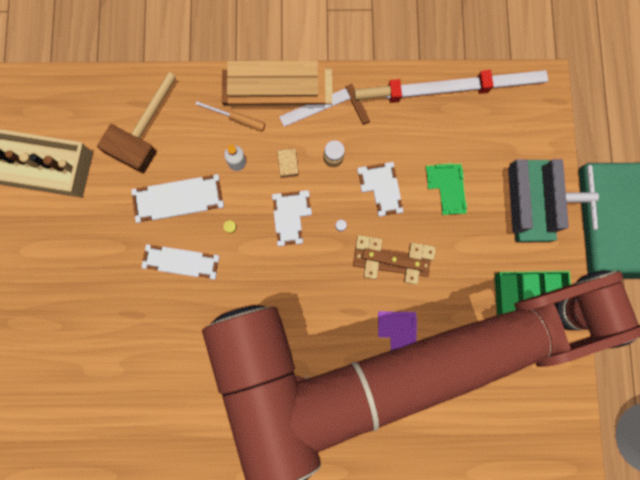

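View pics/scene0.png

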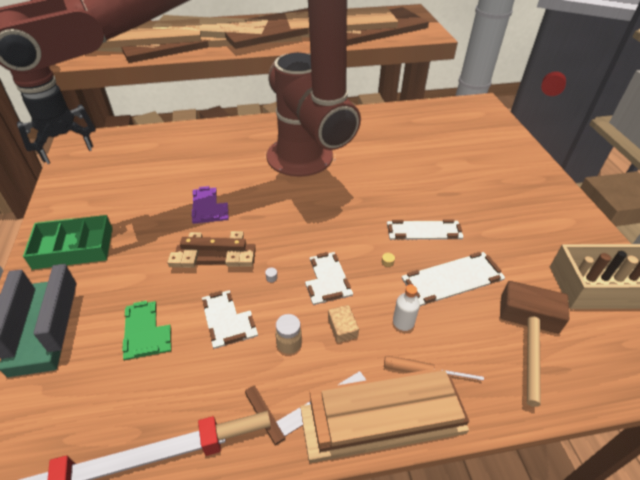

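Candidates in the top view:
- **White Ls:** (292,217) and (381,189).
- **Look-alikes to leave alone:** green L (447,189) and purple L (398,330).
- **White straight cradles:** large (177,198) and small (180,261).
- **Pile:** (393,260).
- **Bystanders:** bottle (235,157) and jar (334,152).

One close crop to check this choice.

Run:
```python
import cv2
i=cv2.imread('pics/top0.png')[145:295,265:465]
cv2.imwrite('pics/crop1.png',cv2.resize(i,None,fx=4,fy=4,interpolation=cv2.INTER_CUBIC))
```

```text
(no output)
```

View pics/crop1.png

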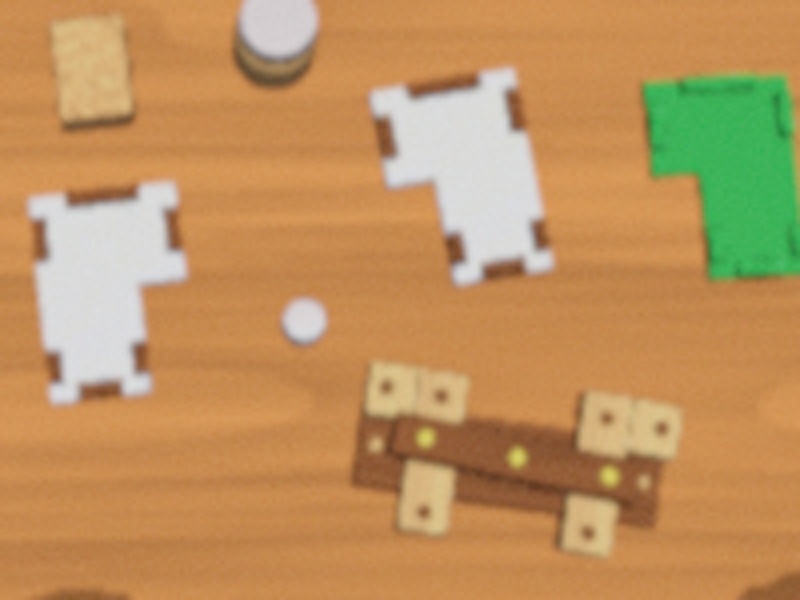

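The crop shows the right-hand L cradle at px (381,189) with its short leg to the left, so it is LEFT. The cradle at (292,217) is RIGHT. In the pile, the left bracket is the one at crop (430,450), the right one is at (600,470), and the rail's dots are at crop (425,438), (517,457) and (610,476).

```bash
cat > h.py <<'E'
import cv2,numpy as np
from scipy.spatial.transform import Rotation as R
from plant import manip
def rot(q): return R.from_quat([q[1],q[2],q[3],q[0]])
def cast(f,px,z):
    px=np.atleast_2d(np.asarray(px,float))
    d=np.c_[(px[:,0]-f['cx'])/f['fx'],-(px[:,1]-f['cy'])/f['fy'],-np.ones(len(px))]
    d=rot(f['attitude']).apply(d);o=np.asarray(f['xyz'])
    return (o+d*((z-o[2])/d[:,2])[:,None])[:,:2]
def rect(P):
    """min area rect -> centre, (long,short), yaw of long side"""
    (c,s,a)=cv2.minAreaRect((P*1000).astype(np.float32))
    a=np.radians(a)
    if s[0]<s[1]: s=s[::-1];a+=np.pi/2
    a=(a+np.pi/2)%np.pi-np.pi/2
    return np.array(c)/1000,np.array(s)/1000,a
def comps(m,amin=60):
    cs,_=cv2.findContours(m.astype(np.uint8),cv2.RETR_EXTERNAL,cv2.CHAIN_APPROX_NONE)
    return [c[:,0,:] for c in cs if cv2.contourArea(c)>amin]
def white(f):
    h=cv2.cvtColor(f['img'],cv2.COLOR_BGR2HSV);return (h[...,1]<50)&(h[...,2]>165)
def go(x,y,z,yaw):
    """tool-frame shift (0.1 m) to a world TCP, at present yaw, and turn (in 180deg) about tool z to a yaw of tool x (mod pi)"""
    s=manip.state();r=rot(s['tool_rot']);X=r.as_matrix()[:,0];now=np.arctan2(X[1],X[0])
    d=r.inv().apply(np.array([x,y,z])-s['tool_pos'])*10
    t=-(yaw-now)/np.pi; t=(t+.5)%1-.5
    print('t',s['time'],'TCP',np.round(s['tool_pos'],4),'yaw',round(now,3),'J6',round(s['joint_pos'][5],2),'shift',np.round(d,3),'turn z',round(t,4),'tilt',np.round(r.as_matrix()[:,2],3))
E
python3 - <<'E'
from h import *
f=manip.grab_frame('top')
for c in comps(white(f),100):
    P=cast(f,c,.008)
    if P[:,0].min()<.2: continue
    c0,s,a=rect(P);print('px',c.mean(0).round(),'c',c0.round(4),'s',s.round(3),'yaw',round(a,3),'area',cv2.contourArea((P*1000).astype(np.float32)))
h=cv2.cvtColor(f['img'],cv2.COLOR_BGR2HSV)
m=(h[...,0]>=20)&(h[...,0]<35)&(h[...,1]>120)&(h[...,2]>120);m[:240]=0;m[275:]=0;m[:,:350]=0;m[:,440:]=0
for c in comps(m,3): print('dot',c.mean(0),cast(f,c.mean(0),.056))
D=cast(f,[(371.3,254.5),(394.3,259.3),(417.5,264)],.056);print(D)
print('bottle cap',cast(f,[(232,149)],.12),'jar lid',cast(f,[(334,146)],.075))
go(*D[1],.15,0)
E
```

```text
px [180. 262.] c [0.3969 0.2794] s [0.195 0.064] yaw 1.408 area 10029.79947043676
px [291. 217.] c [ 0.5113 -0.0172] s [0.14  0.099] yaw 0.105 area 9289.619375151982
px [176. 198.] c [0.5674 0.2915] s [0.235 0.092] yaw -1.399 area 18244.43793266965
px [588. 197.] c [ 0.566  -0.7957] s [0.173 0.087] yaw -0.121 area 2899.912099832669
px [382. 188.] c [ 0.5862 -0.2512] s [0.14  0.099] yaw 0.159 area 9109.512718440033
px [234. 156.] c [0.6834 0.1413] s [0.048 0.041] yaw -1.243 area 1109.0904342660215
px [334. 150.] c [ 0.6987 -0.13  ] s [0.049 0.048] yaw 1.563 area 1898.4347398355603
px [316. 108.] c [ 0.8207 -0.0786] s [0.199 0.031] yaw -1.163 area 4145.464530041558
px [440.  86.] c [ 0.8778 -0.4274] s [0.216 0.031] yaw -1.469 area 6109.720146350563
px [520.  78.] c [ 0.9002 -0.6507] s [0.151 0.032] yaw -1.472 area 4305.667524281889
dot [416.84615385 263.69230769] [[ 0.37940045 -0.33358967]]
dot [394. 259.] [[ 0.39200687 -0.27565308]]
dot [371. 254.] [[ 0.40543208 -0.21724005]]
[[ 0.40413732 -0.21797237]
 [ 0.39122884 -0.27639412]
 [ 0.37859558 -0.33522862]]
bottle cap [[0.66596898 0.13204071]] jar lid [[ 0.68656408 -0.12650724]]
t 0.15 TCP [ 0.2472 -0.5735  0.2303] yaw 0.407 J6 -0.12 shift [ 2.499 -2.158  0.807] turn z 0.1295 tilt [-0.     0.002 -1.   ]
```

```bash
python3 -m jog '[0.42,-0.36,0.13,0,0,0, 0.83,-0.72,0.27,0,0,0]' 65
python3 -m jog '[0.42,-0.36,0.13,0,0,0, 0.83,-0.72,0.27,0,0,0]'
python3 -m jog '[0.42,-0.36,0.13,0,0,-0.06, 0.83,-0.72,0.27,0,0,-0.12, 0.83,-0.72,0.27,0,0,-0.18, 0.83,-0.72,0.27,0,0,-0.24, 0.83,-0.72,0.27,0,0,-0.3, 0.83,-0.72,0.27,0,0,-0.3]'
python3 - <<'E'
from h import *
go(.3918,-.276,.028,1.354)
f=manip.grab_frame('scene');cv2.imwrite('pics/s1.png',cv2.resize(f['img'][140:320,100:340],None,fx=3,fy=3))
E
```

```text
time: 0.4
tool_pos: [0.2953, -0.474, 0.2037]
tool_rot: [-0.0, 0.98, 0.201, 0.0]
contact_force: [1.3, -0.2, 0.9]
gripper_width: 0.758
grasp_force: 0.0
time: 0.65
tool_pos: [0.3432, -0.3743, 0.1766]
tool_rot: [-0.0, 0.979, 0.202, 0.0]
contact_force: [0.7, 0.2, -0.2]
gripper_width: 0.763
grasp_force: 0.0
time: 1.4
tool_pos: [0.3904, -0.2769, 0.15]
tool_rot: [-0.0, 0.781, 0.624, -0.0]
contact_force: [-0.3, -0.6, 0.2]
gripper_width: 0.762
grasp_force: 0.0
t 1.4 TCP [ 0.3904 -0.2769  0.15  ] yaw 1.347 J6 -0.55 shift [0.011 0.012 1.22 ] turn z -0.0021 tilt [-0.  0. -1.]
```

View pics/s1.png

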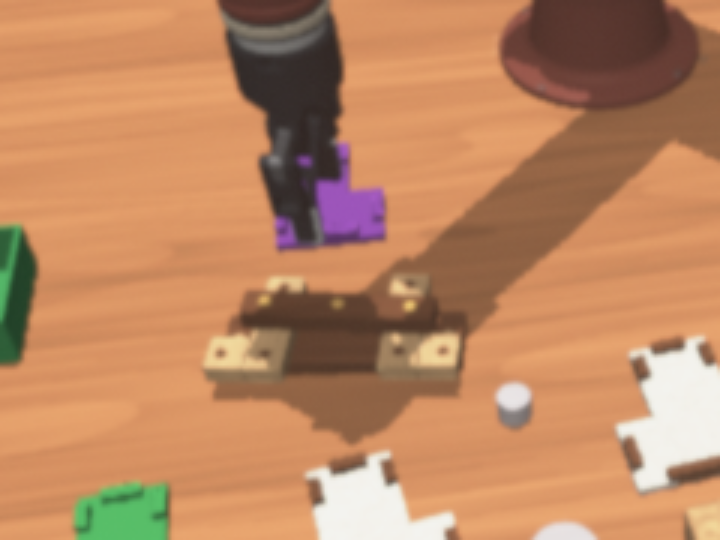

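The crop shows the gripper over the middle of the rail, between the brackets, with the fingers straddling its width. Descending to grip.

```bash
python3 -m jog '[0.01,0.01,0.35,0,0,0, 0.01,0.01,0.7,0,0,0]' 
python3 -m jog '[0,0,0.3,0,0,0, 0,0,0.52,0,0,0, 0,0,0.52,0,0,0]' | grep -E "pos|force"
python3 -m jog '[0,0,0,0,0,0, 0,0,0,0,0,0, 0,0,0,0,0,0, 0,0,0,0,0,0, 0,0,0,0,0,0]' 0 
python3 -m jog '[0,0,-0.1,0,0,0, 0,0,-0.4,0,0,0, 0,0,-0.8,0,0,0]'
python3 - <<'E'
from h import *
go(.3969,.2794,.15,1.408)
f=manip.grab_frame('scene');cv2.imwrite('pics/s2.png',cv2.resize(f['img'][140:320,100:340],None,fx=3,fy=3))
E
```

```text
time: 1.7
tool_pos: [0.3921, -0.2767, 0.0801]
tool_rot: [0.001, 0.782, 0.623, 0.0]
contact_force: [0.9, 0.5, -0.2]
gripper_width: 0.76
grasp_force: 0.0
tool_pos: [0.3902, -0.275, 0.0263]
contact_force: [0.1, -0.8, -1.2]
grasp_force: 0.0
time: 2.7
tool_pos: [0.3928, -0.2773, 0.03]
tool_rot: [0.001, 0.781, 0.625, 0.0]
contact_force: [-0.1, 0.3, 5.7]
gripper_width: 0.322
grasp_force: 59.9
time: 3.08
tool_pos: [0.3906, -0.2753, 0.108]
tool_rot: [-0.002, 0.781, 0.625, -0.0]
contact_force: [0.2, 0.2, 0.1]
gripper_width: 0.314
grasp_force: 59.1
t 3.075 TCP [ 0.3906 -0.2753  0.108 ] yaw 1.349 J6 -0.55 shift [ 5.426 -1.159 -0.407] turn z -0.0187 tilt [-0.002  0.002 -1.   ]
```

View pics/s2.png

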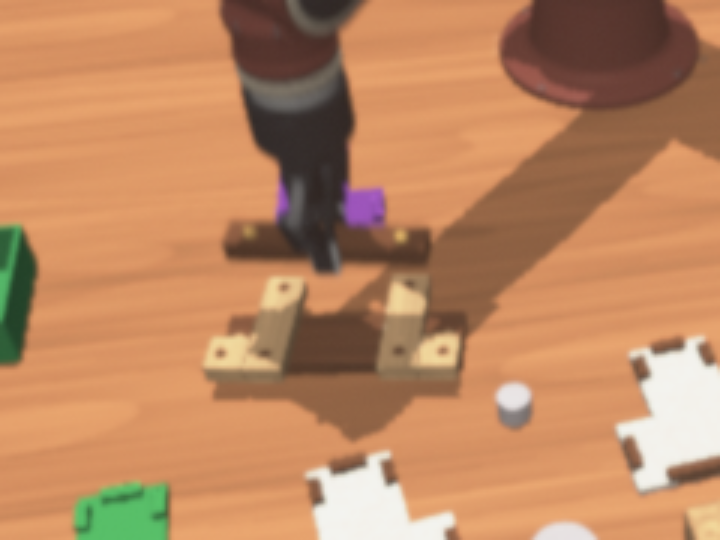

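The rail is up and level, and the brackets are undisturbed (legs at crop (280,310) and (405,310)). Next, carrying it to its cradle.

```bash
for i in 1; do 
python3 -m jog '[0.2,-0.04,0,0,0,0, 0.55,-0.1,0,0,0,0, 0.9,-0.2,0,0,0,0]' >/dev/null
python3 -m jog '[0.45,-0.1,0,0,0,0, 0.9,-0.2,0,0,0,0]' >/dev/null
python3 -m jog '[0.45,-0.1,0,0,0,0, 0.9,-0.2,0,0,0,0]' >/dev/null
python3 -m jog '[0.45,-0.1,0,0,0,0, 0.9,-0.2,0,0,0,0]' >/dev/null
python3 -m jog '[0.45,-0.1,0,0,0,0, 0.9,-0.2,0,0,0,0]' >/dev/null
python3 -m jog '[0.45,-0.09,0,0,0,0, 0.8,-0.16,0,0,0,0, 0.91,-0.17,0,0,0,-0.02, 0.91,-0.17,0,0,0,-0.02]'; done
python3 - <<'E'
from h import *
go(.3969,.2794,.006,1.408)
f=manip.grab_frame('scene');cv2.imwrite('pics/s3.png',cv2.resize(f['img'][100:300,330:570],None,fx=3,fy=3))
E
```

```text
time: 5.0
tool_pos: [0.3944, 0.2776, 0.1067]
tool_rot: [-0.0, 0.76, 0.649, -0.002]
contact_force: [-0.9, 0.6, -0.7]
gripper_width: 0.32
grasp_force: 59.1
t 5.0 TCP [0.3944 0.2776 0.1067] yaw 1.414 J6 0.62 shift [0.024 0.025 1.006] turn z 0.0018 tilt [-0.003 -0.001 -1.   ]
```

View pics/s3.png

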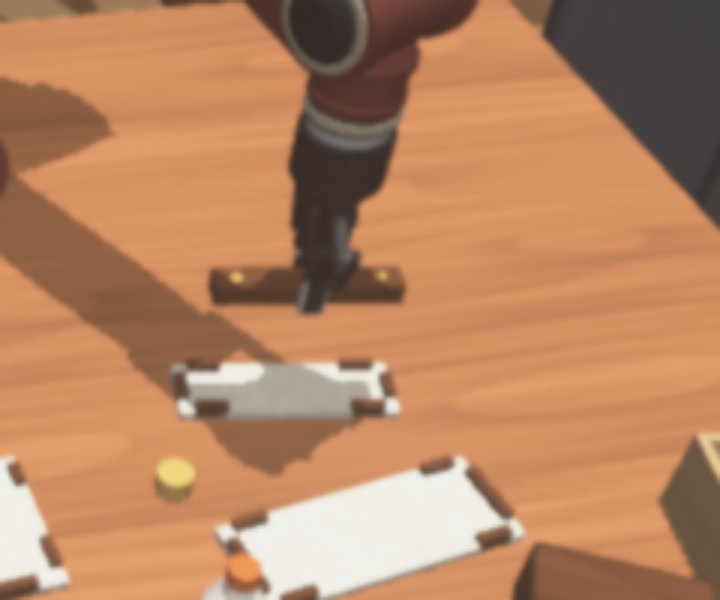

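The crop shows the rail level above its cradle, with dots at about (409,193) and (458,192) in full-frame pixels. Checking where it sits along the grip from those dots.

Run:
```python
from h import *
f=manip.grab_frame('scene')
P=cast(f,[(408.7,192.7),(457.7,191.7)],.135);print(P,P.mean(0),P[1]-P[0])
for c in comps(white(f),300):
    Q=cast(f,c,.008);c0,s,a=rect(Q)
    if .15<s[0]<.3 and .3<c0[0]<.7: print(c0,s,a)
f=manip.grab_frame('top')
h=cv2.cvtColor(f['img'],cv2.COLOR_BGR2HSV)
m=(h[...,0]>=20)&(h[...,0]<35)&(h[...,1]>120)&(h[...,2]>120)
for c in comps(m,2):
    p=cast(f,c.mean(0),.135)[0]
    if .3<p[0]<.5 and .15<p[1]<.4: print('dot',c.mean(0),p)
```

```text
[[0.39173161 0.21325129]
 [0.40896027 0.33465038]] [0.40034594 0.27395084] [0.01722865 0.12139909]
[0.57834839 0.26214081] [0.28961874 0.10967386] -1.31437912097977
[0.40127982 0.27845279] [0.18036313 0.06136521] 1.3978338676902835
dot [193.84615385 260.23076923] [0.38413368 0.21872285]
```

```bash
python3 -m jog '[0.04,0.01,0.4,0,0,0, 0.04,0.01,0.75,0,0,0, 0.04,0.01,0.92,0,0,0, 0.04,0.01,0.97,0,0,0, 0.04,0.01,1.0,0,0,0, 0.04,0.01,1.0,0,0,0]'
python3 - <<'E'
from h import *
f=manip.grab_frame('scene');cv2.imwrite('pics/s4.png',cv2.resize(f['img'][180:280,370:490],None,fx=5,fy=5))
E
```

```text
time: 5.9
tool_pos: [0.3989, 0.2813, 0.0094]
tool_rot: [0.0, 0.761, 0.649, 0.001]
contact_force: [-0.6, -0.2, -0.3]
gripper_width: 0.317
grasp_force: 59.2
```

View pics/s4.png

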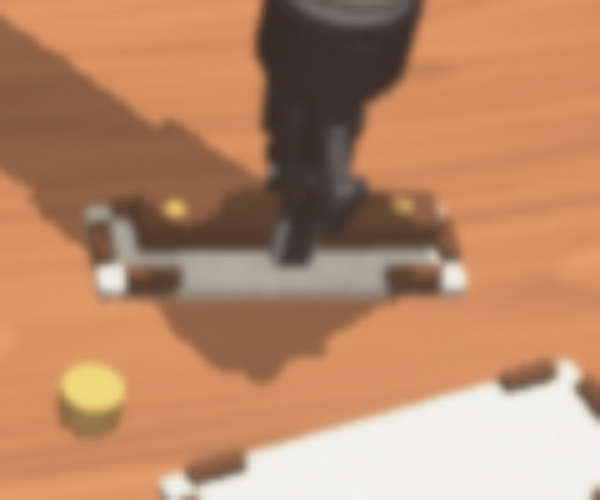

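The rail is in the cradle, slightly to the right of centre in the view and towards the back. I'll work out the offset from the edges: rail front-bottom edge at crop y 250, cradle front edge at crop y about 290.

Run:
```python
from h import *
f=manip.grab_frame('scene')
c=lambda L,z:cast(f,[(370+a/5,180+b/5) for a,b in L],z)
print('dots',c([(175,210),(402,206)],.036+.004), c([(175,210),(402,206)],.040).mean(0))
print('rail front bottom edge',c([(200,250),(380,250)],.016))
print('cradle front top edge',c([(150,291),(400,291)],.008))
print('rail ends bottom',c([(140,249),(438,246)],.016), 'cradle front corners',c([(98,291),(464,289)],.008),'stops inner',c([(113,215)],.016))
```

```text
dots [[0.3975858  0.2162717 ]
 [0.41518986 0.33475361]] [0.40638783 0.27551266]
rail front bottom edge [[0.40570515 0.23109006]
 [0.42215228 0.32515162]]
cradle front top edge [[0.42306115 0.19917301]
 [0.44573085 0.32872601]]
rail ends bottom [[0.39949757 0.19998121]
 [0.42458392 0.3566624 ]] cradle front corners [[0.4183489  0.17224341]
 [0.45014263 0.36250291]] stops inner [[0.37186086 0.19355697]]
```

```bash
python3 -m jog '[-0.03,0,0,0,0,0, -0.03,0,0.02,0,0,0, -0.03,0,0.02,0,0,0]' | grep force
python3 -m jog '[0,0,0,0,0,0, 0,0,0,0,0,0, 0,0,0,0,0,0, 0,0,0,0,0,0]' 60
python3 -m jog '[0,0,-0.3,0,0,0, 0,0,-0.6,0,0,0, 0,0,-1,0,0,0]' >/dev/null
python3 -m jog '[-0.4,0.1,0,0,0,0, -0.9,0.2,-0.2,0,0,0, -0.9,0.2,-0.2,0,0,0]' | head -2
python3 -m jog '[-0.4,0.1,0,0,0,0, -0.9,0.2,-0.2,0,0,0, -0.9,0.2,-0.2,0,0,0]' | head -2
python3 - <<'E'
from h import *
f=manip.grab_frame('scene');t=manip.grab_frame('top')
a=cv2.resize(f['img'][180:280,370:490],None,fx=4,fy=4,interpolation=3);b=cv2.resize(t['img'][230:300,320:440],None,fx=3.33,fy=3.33,interpolation=3)[:233,:400]
d=cv2.resize(t['img'][230:290,125:235],(400,218),interpolation=3)
r=np.zeros((451,400,3),np.uint8);r[:233]=b;r[233:]=d
cv2.imwrite('pics/c5.png',np.hstack([cv2.copyMakeBorder(a,0,51,0,0,0),r[:451,:400]]))
E
```

```text
contact_force: [-4.5, -3.2, 9.9]
grasp_force: 65.5
time: 6.88
tool_pos: [0.3974, 0.2779, 0.0061]
tool_rot: [-0.0, 0.761, 0.649, -0.0]
contact_force: [0.2, -0.1, -1.0]
gripper_width: 0.702
grasp_force: 0.0
time: 7.62
tool_pos: [0.4043, 0.1841, 0.1279]
time: 8.0
tool_pos: [0.4098, 0.0923, 0.1475]
```

View pics/c5.png

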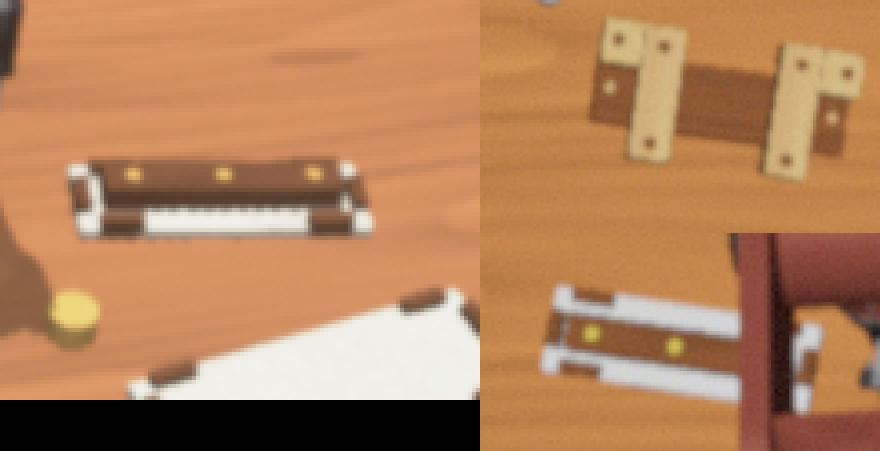

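The rail is seated in its cradle between the stops, and the brackets are fully visible in the top view. Measuring them by depth.

```bash
cat >> h.py <<'E'
def height(f):
    v,u=np.mgrid[:480,:640];z=f['z_map']
    P=np.stack([(u-f['cx'])/f['fx']*z,-(v-f['cy'])/f['fy']*z,-z],-1).reshape(-1,3)
    W=rot(f['attitude']).apply(P)+f['xyz'];return np.where(z>0,W[:,2].reshape(z.shape),-1)
def Lleg(P,side):
    c,s,a=rect(P); return c-side*.016*np.array([-np.sin(a),np.cos(a)]),s,a
E
python3 - <<'E'
from h import *
f=manip.grab_frame('top');H=height(f)
print('table',np.median(H[225:240,340:430]),'board',np.median(H[256:264,385:400]))
for nm,m in(('depth',(H>.027)&(H<.045)),('col',None)):
    if m is None:
        h=cv2.cvtColor(f['img'],cv2.COLOR_BGR2HSV);print(h[250,368],h[260,369],h[240,400],h[258,392]);m=(h[...,1]<150)&(h[...,2]>150)&(h[...,0]<30)
    m=m.copy();m[:230]=0;m[290:]=0;m[:,:345]=0;m[:,450:]=0
    for c in comps(m,80):
        P=cast(f,c,.036);side=1 if c[:,0].mean()<395 else -1
        p,s,a=Lleg(P,side);print(nm,side,p.round(4),s.round(3),round(a,3))
go(.42,-.3,.15,0)
E
```

```text
table 1.3019391323809693e-05 board 0.017193287119120493
depth -1 [ 0.3845 -0.3291] [0.106 0.065] -0.207
depth 1 [ 0.3996 -0.2238] [0.106 0.064] -0.17
[ 19 103 183] [ 18 106 209] [ 15 153 197] [ 12 159 143]
col -1 [ 0.3846 -0.3295] [0.114 0.068] -0.232
col 1 [ 0.3987 -0.2237] [0.111 0.069] -0.17
t 8.15 TCP [0.4082 0.0947 0.1456] yaw 1.413 J6 0.21 shift [-3.879  0.737 -0.046] turn z 0.4497 tilt [-0.001  0.001 -1.   ]
```

Left bracket is at (0.399,-0.224) with yaw -0.17. Right bracket is at (0.385,-0.329) with yaw -0.21. Going above the left one, gripping 5 mm towards -x.

```bash
python3 -m jog '[-0.4,0.05,0,0,0,0, -0.9,0.1,0,0,0,0]' 60 >/dev/null
python3 -m jog '[-0.4,0.05,0,0,0,0, -0.9,0.1,0,0,0,0]' >/dev/null
python3 -m jog '[-0.4,0.05,0,0,0,0, -0.9,0.1,0,0,0,0]' >/dev/null
python3 -m jog '[-0.4,0.06,0,0,0,0.05, -0.46,0.06,0,0,0,0.1, -0.46,0.06,0,0,0,0.16, -0.46,0.06,0,0,0,0.22, -0.46,0.06,0,0,0,0.28, -0.46,0.06,0,0,0,0.34, -0.46,0.06,0,0,0,0.4, -0.46,0.06,0,0,0,0.45]' >/dev/null
python3 -m jog '[0,0,0,0,0,0.054, 0,0,0,0,0,0.054, 0,0,0,0,0,0.054]' >/dev/null
python3 - <<'E'
from h import *
go(.3945,-.223,.020,-.17)
f=manip.grab_frame('top')
H=height(f);m=(H>.004)&(H<.03);m[:155]=0;m[250:]=0
for c in comps(m,200):
    P=cast(f,c,.008);c0,s,a=rect(P)
    if .4<c0[0]<.65 and abs(c0[1])<.4: print(c0.round(4),s.round(3),round(a,3))
E
```

```text
t 10.275 TCP [ 0.3945 -0.2229  0.1458] yaw -0.167 J6 1.06 shift [1.000e-03 1.000e-03 1.258e+00] turn z 0.0008 tilt [-0.001  0.001 -1.   ]
[ 0.5142 -0.0158] [0.144 0.1  ] 0.112
[0.5692 0.2913] [0.243 0.111] -1.446
[ 0.5888 -0.2519] [0.141 0.104] 0.165
```

```bash
python3 -m jog '[0,0,0.35,0,0,0, 0,0,0.7,0,0,0]' >/dev/null
python3 -m jog '[0,0,0.3,0,0,0, 0,0,0.5,0,0,0, 0,0,0.56,0,0,0, 0,0,0.56,0,0,0]' | grep -E "pos|force"
python3 -m jog '[0,0,0,0,0,0, 0,0,0,0,0,0, 0,0,0,0,0,0, 0,0,0,0,0,0]' 0 
python3 -m jog '[0,0,-0.05,0,0,0, 0,0,-0.3,0,0,0, 0,0,-0.6,0,0,0, 0,0,-0.8,0,0,0]'  | grep -E "pos|force|wid"
python3 - <<'E'
from h import *
go(.5852,-.2681,.011,.165)
f=manip.grab_frame('scene');cv2.imwrite('pics/s6.png',cv2.resize(f['img'][140:320,100:340],None,fx=3,fy=3))
E
```

```text
tool_pos: [0.3943, -0.2238, 0.0204]
contact_force: [-0.3, 0.3, 0.0]
grasp_force: 0.0
time: 11.58
tool_pos: [0.3953, -0.2247, 0.0218]
tool_rot: [0.001, 0.996, -0.085, 0.001]
contact_force: [-0.8, 0.7, 6.4]
gripper_width: 0.355
grasp_force: 60.6
tool_pos: [0.3943, -0.2238, 0.1014]
contact_force: [1.3, -0.1, -0.6]
gripper_width: 0.357
grasp_force: 59.7
t 12.075 TCP [ 0.3943 -0.2238  0.1014] yaw -0.171 J6 1.06 shift [1.957 0.111 0.905] turn z -0.107 tilt [ 0.001 -0.    -1.   ]
```

View pics/s6.png

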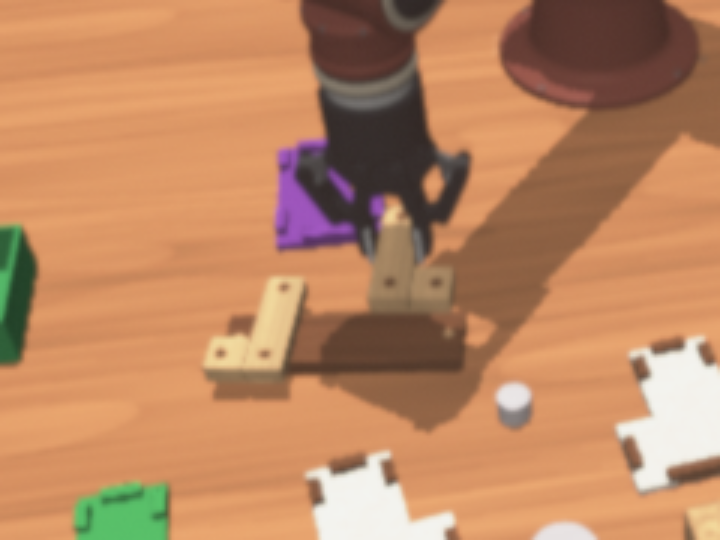

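The left bracket is held level (crop (400,260)); the right one and the board are untouched. Moving over the LEFT cradle.

```bash
python3 -m jog '[0.2,0.01,0,0,0,0, 0.6,0.03,0,0,0,0, 0.98,0.05,0,0,0,0]' >/dev/null
python3 -m jog '[0.5,0.03,0,0,0,-0.05, 0.8,0.05,0,0,0,-0.1, 0.98,0.06,0,0,0,-0.107, 0.98,0.06,0,0,0,-0.107]' >/dev/null
python3 - <<'E'
from h import *
go(.5852,-.2681,.011,.165)
f=manip.grab_frame('top');H=height(f)
m=(H>.07)&(H<.135);m[:150]=0;m[240:]=0
cv2.imwrite('pics/t7.png',np.hstack([cv2.resize(f['img'][150:240,330:440],None,fx=3.5,fy=3.5,interpolation=3),cv2.resize(manip.grab_frame('scene')['img'][240:390,160:310],(350,315),interpolation=3)]))
E
```

```text
t 13.0 TCP [ 0.5857 -0.2678  0.099 ] yaw 0.165 J6 0.86 shift [-0.004  0.003  0.88 ] turn z 0.0001 tilt [-0.001  0.001 -1.   ]
```

View pics/t7.png

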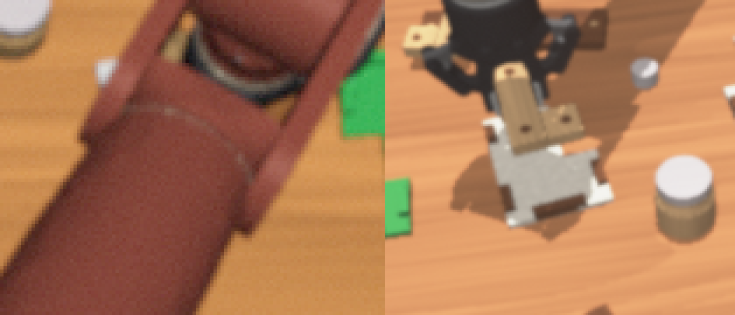

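The bracket is above its cradle and aligned with it. Lowering, releasing and backing up.

```bash
python3 -m jog '[0,0,0.4,0,0,0, 0,0,0.65,0,0,0, 0,0,0.78,0,0,0, 0,0,0.84,0,0,0, 0,0,0.87,0,0,0, 0,0,0.88,0,0,0]' | grep -E "pos|force"
python3 -m jog '[0,0,0,0,0,0, 0,0,0,0,0,0, 0,0,0,0,0,0]' 55 | grep -E "pos|force|wid"
python3 -m jog '[0,0,-0.3,0,0,0, 0,0,-0.6,0,0,0, 0,0,-1,0,0,0]' >/dev/null
python3 -m jog '[-0.4,0,-0.1,0,0,0, -0.9,0,-0.1,0,0,0]' >/dev/null
python3 -m jog '[-0.4,0,0,0,0,0.05, -0.9,0,0,0,0,0.1, -0.9,0,0,0,0,0.12, -0.9,0,0,0,0,0.12]' >/dev/null
python3 - <<'E'
from h import *
go(.3796,-.3282,.020,-.21)
f=manip.grab_frame('scene');cv2.imwrite('pics/s8.png',cv2.resize(f['img'][140:380,100:420],None,fx=2.4,fy=2.4,interpolation=3))
E
```

```text
tool_pos: [0.5861, -0.2684, 0.0133]
contact_force: [-0.9, -0.9, -1.0]
grasp_force: 59.7
tool_pos: [0.5858, -0.2682, 0.0127]
contact_force: [-0.4, 0.2, 0.1]
gripper_width: 0.646
grasp_force: 0.0
t 15.35 TCP [ 0.4077 -0.2978  0.1226] yaw -0.212 J6 1.0 shift [-0.211  0.356  1.026] turn z -0.0007 tilt [ 0.001 -0.001 -1.   ]
```

View pics/s8.png

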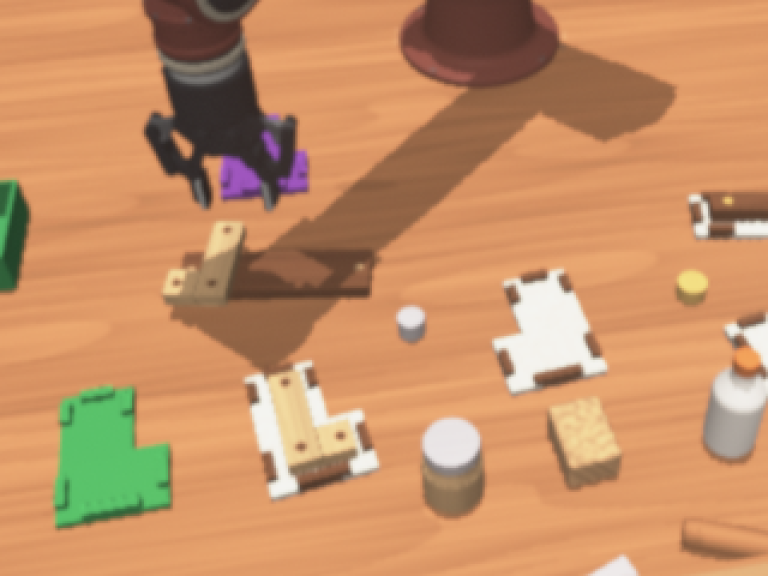

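The left bracket lies seated in its cradle (crop (310,430)). Now the right bracket.

```bash
python3 -m jog '[-0.21,0.36,0,0,0,0, -0.21,0.36,0.1,0,0,0, -0.21,0.36,0.5,0,0,0, -0.21,0.36,0.8,0,0,0, -0.21,0.36,0.95,0,0,0, -0.21,0.36,1.0,0,0,0]' 60 >/dev/null
python3 -m jog '[0,0,0.02,0,0,0, 0,0,0.02,0,0,0]' | grep -E "pos|force"
python3 -m jog '[0,0,0,0,0,0, 0,0,0,0,0,0, 0,0,0,0,0,0, 0,0,0,0,0,0]' 0 
python3 -m jog '[0,0,-0.05,0,0,0, 0,0,-0.3,0,0,0, 0,0,-0.6,0,0,0, 0,0,-0.9,0,0,0]'  | grep -E "pos|force|wid"
python3 - <<'E'
from h import *
go(.5058,-.0011,.011,.108)
f=manip.grab_frame('scene');cv2.imwrite('pics/s9.png',cv2.resize(f['img'][140:320,100:340],None,fx=2,fy=2))
E
```

```text
tool_pos: [0.3805, -0.329, 0.0214]
contact_force: [-0.3, 0.6, 1.6]
grasp_force: 0.0
time: 16.9
tool_pos: [0.3805, -0.3292, 0.0215]
tool_rot: [0.001, 0.994, -0.106, 0.001]
contact_force: [-0.1, 0.8, 5.3]
gripper_width: 0.354
grasp_force: 60.9
tool_pos: [0.3793, -0.3276, 0.1104]
contact_force: [-0.9, -1.0, -0.9]
gripper_width: 0.356
grasp_force: 60.1
t 17.4 TCP [ 0.3793 -0.3276  0.1104] yaw -0.212 J6 0.92 shift [ 0.551 -3.457  0.997] turn z -0.1019 tilt [-0.001  0.001 -1.   ]
```

View pics/s9.png

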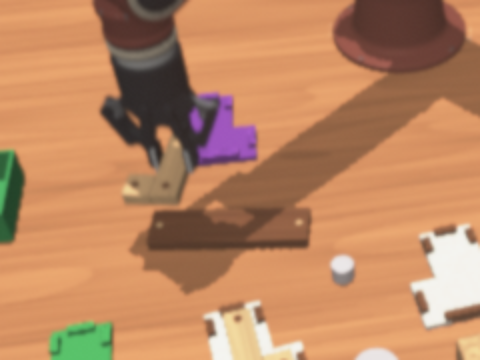

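The right bracket is held level and the board is bare. Carrying the bracket to the RIGHT cradle.

```bash
python3 -m jog '[0.03,-0.2,0,0,0,0, 0.08,-0.5,0,0,0,0, 0.14,-0.86,0,0,0,0]' >/dev/null
python3 -m jog '[0.07,-0.43,0,0,0,0, 0.14,-0.86,0,0,0,0]' >/dev/null
python3 -m jog '[0.07,-0.43,0,0,0,0, 0.14,-0.86,0,0,0,0]' >/dev/null
python3 -m jog '[0.07,-0.43,0,0,0,-0.05, 0.13,-0.8,0,0,0,-0.1, 0.13,-0.88,0,0,0,-0.102, 0.13,-0.88,0,0,0,-0.102]' >/dev/null
python3 - <<'E'
from h import *
go(.5058,-.0011,.011,.108)
f=manip.grab_frame('scene');cv2.imwrite('pics/s10.png',cv2.resize(f['img'][190:330,260:420],None,fx=3,fy=3))
E
```

```text
t 18.825 TCP [ 0.5051 -0.0009  0.1087] yaw 0.109 J6 1.31 shift [0.01  0.003 0.977] turn z 0.0002 tilt [-0.003  0.    -1.   ]
```

View pics/s10.png

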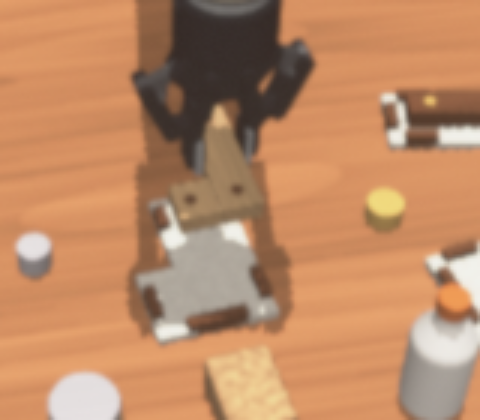

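The bracket is aligned above its cradle. Lowering and releasing it, then backing off towards the board.

```bash
python3 -m jog '[0.01,0,0.4,0,0,0, 0.01,0,0.7,0,0,0, 0.01,0,0.87,0,0,0, 0.01,0,0.94,0,0,0, 0.01,0,0.97,0,0,0, 0.01,0,0.98,0,0,0]' | grep -E "pos|force"
python3 -m jog '[0,0,0,0,0,0, 0,0,0,0,0,0, 0,0,0,0,0,0]' 55 | grep -E "pos|force|wid"
python3 -m jog '[0,0,-0.3,0,0,0, 0,0,-0.6,0,0,0, 0,0,-1,0,0,0]' >/dev/null
python3 -m jog '[-0.5,0.1,-0.1,0,0,0, -0.9,0.3,-0.1,0,0,0, -0.9,0.4,-0.1,0,0,0]' >/dev/null
python3 - <<'E'
from h import *
f=manip.grab_frame('top');H=height(f)
m=(H>.009)&(H<.03);m[:235]=0;m[290:]=0;m[:,:340]=0;m[:,450:]=0
for c in comps(m,80): c0,s,a=rect(cast(f,c,.018));print('board',c0.round(4),s.round(3),round(a,3)) 
C=c0;go(*C,.01,a)
g=manip.grab_frame('scene')
cv2.imwrite('pics/s11.png',np.hstack([cv2.resize(g['img'][200:360,180:400],(560,407),interpolation=3)]))
E
```

```text
tool_pos: [0.5083, -0.0018, 0.0132]
contact_force: [0.0, 0.0, -1.3]
grasp_force: 60.1
tool_pos: [0.5078, -0.0016, 0.0128]
contact_force: [0.0, 0.9, -0.4]
gripper_width: 0.641
grasp_force: 0.0
board [ 0.394  -0.2753] [0.2   0.059] 1.426
t 20.8 TCP [ 0.422  -0.0524  0.1226] yaw 0.107 J6 1.17 shift [-0.518  2.185  1.128] turn z -0.4199 tilt [ 0.002 -0.001 -1.   ]
```

View pics/s11.png

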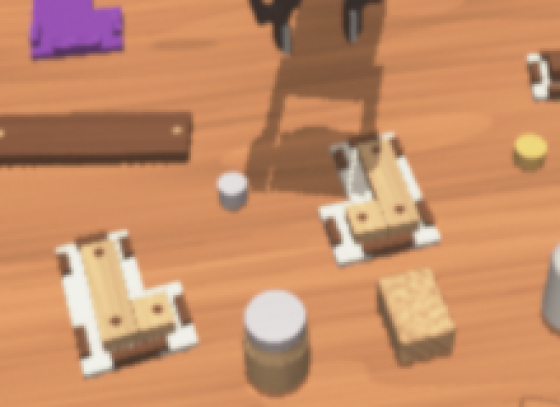

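Both brackets are seated (crop (125,310) and (385,200)). The board is at (0.394,-0.275) with yaw 1.426. Going above it, fully open.

```bash
python3 -m jog '[-0.08,0.4,0,0,0,0, -0.17,0.73,0,0,0,0]' 85 >/dev/null
python3 -m jog '[-0.08,0.4,0,0,0,0, -0.17,0.73,0,0,0,0]' >/dev/null
python3 -m jog '[-0.18,0.73,0,0,0,-0.05, -0.18,0.73,0,0,0,-0.11, -0.18,0.73,0,0,0,-0.17, -0.18,0.73,0,0,0,-0.23, -0.18,0.73,0,0,0,-0.29, -0.18,0.73,0,0,0,-0.35, -0.18,0.73,0,0,0,-0.41, -0.18,0.73,0,0,0,-0.42]' >/dev/null
python3 - <<'E'
from h import *
go(.394,-.2753,.003,1.426)
f=manip.grab_frame('scene')
cv2.imwrite('pics/s12.png',cv2.resize(f['img'][140:260,140:300],None,fx=3,fy=3,interpolation=3))
E
```

```text
t 22.35 TCP [ 0.3953 -0.2745  0.1223] yaw 1.428 J6 -0.62 shift [-0.01  -0.011  1.193] turn z 0.0008 tilt [ 0.  0. -1.]
```

View pics/s12.png

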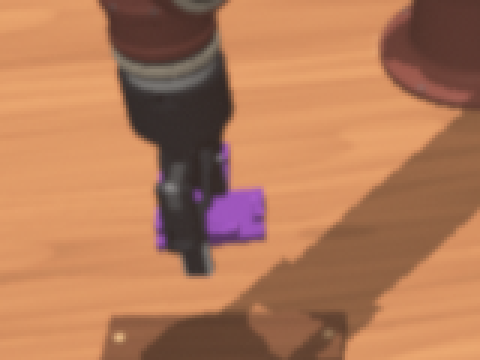

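The gripper is centred over the board, with the fingers clear of the purple piece. Descending and gripping.

```bash
python3 -m jog '[-0.01,-0.01,0.35,0,0,0, -0.01,-0.01,0.7,0,0,0]' >/dev/null
python3 -m jog '[0,0,0.25,0,0,0, 0,0,0.4,0,0,0, 0,0,0.48,0,0,0, 0,0,0.49,0,0,0]' | grep -E "pos|force"
python3 -m jog '[0,0,0,0,0,0, 0,0,0,0,0,0, 0,0,0,0,0,0, 0,0,0,0,0,0]' 0 
python3 -m jog '[0,0,-0.05,0,0,0, 0,0,-0.3,0,0,0, 0,0,-0.6,0,0,0, 0,0,-1,0,0,0]'  | grep -E "pos|force|wid"
python3 - <<'E'
from h import *
go(.5678,.2915,.012,1.742)
f=manip.grab_frame('scene');cv2.imwrite('pics/s13.png',cv2.resize(f['img'][140:260,140:300],None,fx=3,fy=3))
E
```

```text
tool_pos: [0.3934, -0.2754, 0.0034]
contact_force: [0.3, -0.3, -0.8]
grasp_force: 0.0
time: 23.65
tool_pos: [0.3942, -0.2762, 0.0048]
tool_rot: [0.001, 0.756, 0.655, 0.0]
contact_force: [-0.2, 1.0, 5.7]
gripper_width: 0.635
grasp_force: 64.5
tool_pos: [0.3918, -0.274, 0.1025]
contact_force: [0.4, -0.3, -1.6]
gripper_width: 0.631
grasp_force: 63.8
t 24.15 TCP [ 0.3918 -0.274   0.1025] yaw 1.428 J6 -0.62 shift [5.846 0.939 0.916] turn z -0.1 tilt [-0.003  0.003 -1.   ]
```

View pics/s13.png

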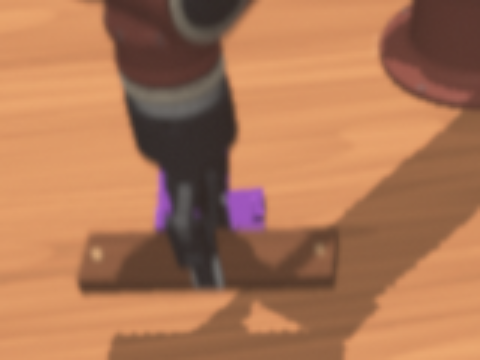

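The board is held level with both ends clear. That makes 16 pictures viewed, two over the limit of 14, so I'll view no more and check by numbers only. Carrying the board to its cradle.

```bash
python3 -m jog '[0.2,0.03,0,0,0,0, 0.55,0.08,0,0,0,0, 0.97,0.16,0,0,0,0]' >/dev/null
python3 -m jog '[0.5,0.08,0,0,0,0, 0.97,0.16,0,0,0,0]' >/dev/null
python3 -m jog '[0.5,0.08,0,0,0,0, 0.97,0.16,0,0,0,0]' >/dev/null
python3 -m jog '[0.5,0.08,0,0,0,0, 0.97,0.16,0,0,0,0]' >/dev/null
python3 -m jog '[0.5,0.08,0,0,0,0, 0.97,0.16,0,0,0,0]' >/dev/null
python3 -m jog '[0.4,0.06,0,0,0,-0.03, 0.8,0.12,0,0,0,-0.07, 0.95,0.14,0,0,0,-0.1, 0.98,0.14,0,0,0,-0.1, 0.98,0.14,0,0,0,-0.1]' | grep -E "wid|force"
python3 - <<'E'
from h import *
go(.5678,.2915,.012,1.742)
f=manip.grab_frame('scene')
for c in comps(white(f),300):
    P=cast(f,c,.008);c0,s,a=rect(P)
    if .1<s[0]<.35: print(c0.round(3),s.round(3),round(a,3))
H=height(f);m=(H>.1)&(H<.135)  # board top seen from scene
h=cv2.cvtColor(f['img'],cv2.COLOR_BGR2HSV)
for c in comps((m&(h[...,0]<16)&(h[...,1]>80)),100):
    P=cast(f,c,.115);c0,s,a=rect(P);print('held',c0.round(3),s.round(3),round(a,3))
E
```

```text
contact_force: [-1.2, -0.5, -2.5]
gripper_width: 0.632
grasp_force: 63.9
t 26.2 TCP [0.5686 0.2879 0.1025] yaw 1.741 J6 0.18 shift [ 0.038 -0.001  0.905] turn z -0.0004 tilt [-0.001 -0.001 -1.   ]
[ 0.868 -0.433] [0.221 0.032] -1.471
[ 0.597 -0.293] [0.142 0.024] 0.166
[ 0.52  -0.044] [0.146 0.044] -0.295
[0.586 0.246] [0.319 0.127] -1.229
held [0.672 0.129] [0.032 0.023] -0.56
held [0.586 0.36 ] [0.069 0.027] -0.884
held [0.58  0.244] [0.141 0.063] -1.361
held [ 0.041 -0.01 ] [0.131 0.102] 1.4
```

```bash
python3 -m jog '[0.03,0,0.4,0,0,0, 0.03,0,0.65,0,0,0, 0.03,0,0.8,0,0,0, 0.03,0,0.86,0,0,0, 0.03,0,0.89,0,0,0, 0.03,0,0.9,0,0,0]' | grep -E "pos|force"
python3 - <<'E'
from h import *
f=manip.grab_frame('scene');H=height(f);h=cv2.cvtColor(f['img'],cv2.COLOR_BGR2HSV)
m=(H>.018)&(H<.04)
Q=[cast(f,c,.028) for c in comps(m,60)]
Q=np.vstack([q for q in Q if .5<q[:,0].mean()<.64 and .15<q[:,1].mean()<.45]);print('board in grip',*[np.round(v,3) for v in rect(Q)])
E
```

```text
tool_pos: [0.5695, 0.2916, 0.0143]
contact_force: [0.5, -0.7, -2.2]
grasp_force: 63.9
board in grip [0.57  0.283] [0.203 0.086] -1.444
```

```bash
python3 -m jog '[0,0,0.02,0,0,0, 0,0,0.02,0,0,0]' | grep -E "pos|force"
python3 -m jog '[0,0,0,0,0,0, 0,0,0,0,0,0, 0,0,0,0,0,0]' 85 | grep -E "pos|force|wid"
python3 -m jog '[0,0,-0.2,0,0,0, 0,0,-0.5,0,0,0, 0,0,-1,0,0,0]' >/dev/null
python3 -m jog '[-0.2,-0.2,-0.2,0,0,0, -0.4,-0.5,-0.2,0,0,0, -0.6,-0.9,-0.2,0,0,0]' >/dev/null
python3 -m jog '[-0.4,-0.4,0,0,0,0, -0.8,-0.8,0,0,0,0]' >/dev/null
python3 -m jog '[-0.4,0,0,0,0,0, -0.8,0,0,0,0,0]' >/dev/null
python3 -m jog '[-0.5,0,0,0,0,0, -1,0,0,0,0,0]' >/dev/null
python3 -m jog '[-0.5,0,0,0,0,0, -1,0,0,0,0,0, -1,0,0,0,0,0]' | head -2
python3 - <<'E'
from h import *
f=manip.grab_frame('top');H=height(f)
for nm,lo,hi in(('tops',.0205,.045),('cradle+',.004,.045)):
    for c in comps((H>lo)&(H<hi),80):
        P=cast(f,c,.026 if nm=='tops' else .01);c0,s,a=rect(P)
        if .34<c0[0]<.66 and -.4<c0[1]<.42 and s[0]>.08: print(nm,c0.round(4),s.round(3),round(a,3),'h',np.median(H[cv2.drawContours(np.zeros(H.shape,np.uint8),[c],-1,1,-1)>0]).round(4))
print(manip.state()['tool_pos'])
E
```

```text
tool_pos: [0.5696, 0.2917, 0.0129]
contact_force: [-2.9, -0.6, 4.7]
grasp_force: 64.6
tool_pos: [0.5687, 0.2913, 0.0111]
contact_force: [-0.1, 0.9, -0.2]
gripper_width: 0.994
grasp_force: 0.0
time: 29.55
tool_pos: [0.4735, -0.1544, 0.1332]
tops [0.3966 0.2798] [0.16  0.028] 1.408 h 0.0283
tops [ 0.5146 -0.0132] [0.106 0.063] 0.079 h 0.0257
tops [0.5679 0.2911] [0.2   0.058] -1.405 h 0.0259
cradle+ [0.398  0.2843] [0.211 0.08 ] 1.347 h 0.0144
cradle+ [ 0.5103 -0.0168] [0.152 0.105] 0.071 h 0.0149
cradle+ [0.5693 0.2919] [0.241 0.112] -1.391 h 0.0213
cradle+ [ 0.5862 -0.2506] [0.145 0.105] 0.127 h 0.0165
[ 0.47315392 -0.15271451  0.13268014]
```

```bash
python3 -m jog '[0,-0.5,0,0,0,0, 0,-1,0,0,0,0, 0,-1,0,0,0,0]' | head -2
python3 - <<'E'
from h import *
f=manip.grab_frame('top');H=height(f);g=manip.grab_frame('scene');G=height(g)
for n,F,K in(('top',f,H),('scene',g,G)):
    for c in comps((K>.0195)&(K<.04),60):
        c0,s,a=rect(cast(F,c,.026))
        if .5<c0[0]<.66 and -.4<c0[1]<.1 and s[0]>.08: print(n,c0.round(4),s.round(3),round(a,3),'h',np.median(K[cv2.drawContours(np.zeros(K.shape,np.uint8),[c],-1,1,-1)>0]).round(4))
s=manip.state();print(s['time'],s['tool_pos'],s['contact_force'])
E
```

```text
time: 29.98
tool_pos: [0.3721, -0.1672, 0.1309]
top [ 0.5141 -0.0135] [0.106 0.064] 0.087 h 0.0253
top [ 0.5878 -0.2474] [0.106 0.064] 0.162 h 0.0251
scene [ 0.5952 -0.2527] [0.109 0.063] 0.166 h 0.0244
scene [ 0.5215 -0.0196] [0.108 0.065] 0.092 h 0.0242
30.075 [ 0.37454925 -0.16782546  0.13202716] [0.47042353 0.51551979 0.58565597]
```

```bash
python3 -c "
from plant import manip
print(manip.job_done())"
```

```text
the job is handed in; nothing more can be done
None
```

The job is handed in after about 30 s of robot time: my last camera measurements put all four parts flat in their own cradles within about 5 mm, released, with the gripper clear. I gave the bottle and jar no final position check, and I viewed 16 pictures, two over the limit of 14.

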